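Seat and proof-pull a yo-yo axle pin

TASK

The axle pin in the bronze yo-yo half on the pull gauge is standing proud: press it straight down until it is fully home, never pressing harder than 25 N. Then prove that it holds: pull straight up on its head with slowly rising force until the dial needle stands in the green band (8 to 13 N, never beyond 14 N), keep it there for a good second, ease off and let go, leaving the pin fully home. Keep off the funnel stand, and leave the pad tin, the bearing puller and the hex key where they lie.

Things in the scene. Friction and masses are not known exactly. Their poses are not given: they have to be found in the camera images.
- pin_head (a point): Grip point on the axis of the upright chrome axle pin; z axis up. Its knurled round head is 14 mm in diameter and 35 mm tall (red spot on top), above a flange 18 mm wide and 3 mm thick. This point lies 10 mm below the head's flat top and 28 mm above the flange's underside; with the pin fully home it is 98 mm above the table.
- pin (a joint): Height in m of the pin's flange above its seat on the yo-yo half: 0 is fully home (hard stop), 0.016 the upper limit; starts at 0.005 to 0.009. It slides only straight up and down and does not spring back. The press fit grips evenly: about 16 N slides the pin, either way; below that it stays put.
- needle (a joint): Angle in rad of the gauge's red dial needle: 0.1 rad per newton of vertical force on the yo-yo half or its pin, positive (clockwise from above) when pulled up, negative when pressed down, 0 (black mark) when free. Green band 0.8 to 1.3; red from 1.4 up and from -2.5 down. The yo-yo half rides on the gauge's stiff spring: 0.125 mm per newton.
- dial (a point): Centre of the gauge's white face-up dial (76 mm wide, 34 mm above the table), 92 mm from the pin's axis. Its x axis points from the pin's axis to the dial; the zero mark is on the side towards the pin.
- gauge: Pull gauge bolted to the counter; origin on the table under the pin's axis, x axis towards the dial. Dark base plate 205 mm long (60 mm behind the pin's axis to 145 mm ahead), 100 mm wide, 18 mm tall. On its sprung round platform (72 mm wide) a bronze yo-yo half is clamped: a cone 56 mm wide at 52 mm above the table, 23 mm wide at its top, the pin's seat, at 70 mm.
- tin: Green round tin of silicone pads, loose, 62 mm wide, 22 mm tall; origin at the centre of its underside. Bystander.
- puller: Chrome bearing puller lying flat, loose, about 48 by 108 mm, 12 mm tall; origin under its crossbar. Bystander.
- hex_key: Dark steel L-shaped hex key lying flat, loose, 91 by 29 mm, 6 mm thick; origin near the middle of its long leg, on the counter. Bystander.
- stand: Fixed ring stand with a stainless funnel (rim 92 mm wide, 190 mm above the table) over a clear soak cup; base plate 120 by 140 mm, rod 280 mm tall at 58 mm to the -y side. Origin under the base plate's centre. Bystander.

How it is judged:
On the way, in this order (a step that is already met when the one before it is completed fails the run):
1. The pin is pressed fully home (flange within 1.5 mm of its seat) (value of joint pin below 0.0015 m), for 0.2 s.
2. The pin, still home, is pulled up with 8 to 13 N (needle in the green band) for at least 0.8 s (value of joint pin below 0.0015 m and value of joint needle between 0.8 and 1.3 rad), for 0.8 s.
At the end, for the whole second after the job is handed in: The pin is fully home (flange within 1.5 mm of its seat), the gauge is unloaded (needle within 0.15 rad, 1.5 N, of zero) and the pin has been let go (value of joint pin below 0.0015 m and value of joint needle between -0.15 and 0.15 rad); the robot touches nothing.
It fails at once if The pin is pulled with more than 14 N (needle beyond 1.4 rad) (value of joint needle above 1.4 rad).
It fails at once if The pin or yo-yo half is pressed with more than 25 N (needle beyond -2.5 rad) (value of joint needle below -2.5 rad).
It fails at once if The tin, the puller or the hex key is shifted by more than 15 mm (distance of any of tin, puller, hex_key from where it was at the start of the episode above 0.015 m).
It fails at once if The robot bumps the funnel stand with more than 2 N (contact force between any of the arm, the fingers and stand above 2 N).
It also fails if it takes over 67 s, if anything falls off the work surface, if the arm or the gripper's body presses on something with over 40 N, if the wrist force passes 120 N, or if a joint passes its speed limit or range.

ROBOT

A 6-joint arm with a two-finger parallel gripper is mounted at the origin on the work surface. World frame = base frame: x ahead of the robot, y to its left, z up, the work surface at z = 0. Lengths are in m, angles in rad, forces in N, time in s.
With the tool pointing down it reaches from about 0.375 to 0.975 m from the base axis. Payload 3.8 kg.
Tool frame: the origin (TCP) lies on the centre line of the jaws, within the pads' length; the fingertips stand 17 mm ahead of it and the grasp point (between the pads) lies 2 mm behind it (bot.tip_extent is the distance from the TCP to the fingertips, in m); z points along the fingers, y is the line along which they close (so a half turn about z gives the same grasp; the last joint's range is limited). The gripper opens to 85 mm and grips with 20 to 120 N. Pads are 22 mm wide; open, the fingers measure 114 mm over their backs; the gripper's body (76 mm by 85 mm) begins 54 mm behind the grasp point. The pads swing forward as they close: fully open they stand 13 mm farther back than shut.
Start: joints at [1.161, 0.264, 1.604, -0, 1.274, -0.037], TCP at [0.246, 0.629, 0.248] pointing down, gripper open.
Joint ranges: [-2.63, 2.63], [-0.94, 2.18], [0.31, 2.57], [-1.31, 4.45], [0, 2.66], [-2.55, 2.55]. Speed limits (rad/s): [2.57, 2.57, 3.14, 3.14, 3.14, 3.14].

INTERFACE

Orientations are given as a rotation vector (axis times angle).
In Python, from workcell import readout, read_camera, finish_job, bot gives the robot as it stands.
- The arm moves only by the tool jog_arm, never from a script. Its argument "deltas" is one flat list of numbers, 7 for each row, row after row: the shift along the tool's x, y, z in m, then the turn, a rotation vector about the tool's x, y, z in degrees, then the gripper command: -1 is shut, 1 is fully open, values between are in proportion. A call has 1 to 8 rows; each row is the pose to reach, as a shift and turn from the pose commanded when the call began, along the tool's axes at that moment; what a row does not reach only later rows make up. A row lasts 1/10 s, in which the tool goes at most 50 mm and 8.59 degrees, less where a joint would pass 70% of its speed; a pose out of reach is approached as far as the arm can. A call with a gripper value outside its range is refused whole. The fingers move at their own pace and stop on an object; "squeeze" is the grip in N (left out, the last holds). Time passes only in rows, so rows that repeat a pose let the fingers close. It gives the time, the measured TCP pose, the force, the opening and the grip force at its end, in the units of the state.
- readout.read_state(): the state, without advancing time (a new reading comes with each control period).
- read_camera(name): name is "side" or "top" or "wrist"; returns a dict with "color" (400x640x3 uint8, blue, green, red), "fx", "fy", "cx", "cy" (pixels), "origin" and "attitude" of the camera in the world. Camera axes: x right, y down, z forward; pixel columns grow to the right and rows downward; lengths in m; the calibration is good to about 2 mm. A picture is of the moment at which its call begins. There is no depth.
- finish_job(): hands the job in; it is judged then, once.
The state is a dict: "time": time; "q": joint angles; "joint_vel": joint speeds; "joint_torque": joint torques, N m; "tool_pos": TCP position; "tcp_rot": TCP orientation; "wrist_force": force on the tool from outside, world axes, zero at the start; "torque": the same for the moment, N m; "width": opening from 0.0 (shut) to 1.0 (fully open); "grip_force": force on a finger pad.
Only numpy, scipy, OpenCV 4.12 (cv2) and the standard library are available. Lean on these libraries where they do the work, as an engineer would, in place of code of your own. Each camera call takes 0.05 s, during which the arm holds its last target. There are 200 camera calls.

## Working session

There is one attempt and no reset: what is moved stays moved. The work goes in short steps, Python scripts to look and compute and a tool call to move; the robot and the scene stay as the last step left them, time stands still between calls to the robot, and variables do not carry over. Pictures are saved under pics/ and viewed, at most 10 in all, crops included, and the job is handed in when it is done.

Besides the shell and the picture viewer there is one more tool, called after "Call:" as a command line: name --argument value ..., lists and objects as JSON in quotes. jog_arm: Moves the arm, as the interface text tells. Its arguments: {"type":"object","properties":{"deltas":{"type":"array"},"squeeze":{"type":"number"}},"required":["deltas"]}

```bash
mkdir -p pics
cat > h.py <<'E'
from workcell import readout, read_camera, finish_job, bot
import numpy as np, cv2
def snap(n,f):
    c=read_camera(n); cv2.imwrite('pics/'+f,c['color']); np.savez('pics/'+f+'.npz',**c); return c
def ray(c,u,v,z):
    A=np.array(c['attitude'],float)
    if A.size==3: A=cv2.Rodrigues(A.reshape(3))[0]
    o=np.array(c['origin']); d=A@np.array([(u-c['cx'])/c['fx'],(v-c['cy'])/c['fy'],1]); return o+d*(z-o[2])/d[2]
E
python3 - <<'E'
from h import *
for n in('top','side'):
    c=snap(n,n+'1.png'); print(n,c['origin'],c['attitude'],c['fx'],c['cx'],c['cy'])
print(readout.read_state())
E
```

```text
top [ 0.45721375 -0.09656398  1.01136017] [-2.14267948  2.20533328 -0.15903713] 417.48406775985325 314.0532764049905 192.04492309942128
side [ 0.10779512 -0.90260524  0.98742033] [-2.28844169  0.59379189 -0.24280471] 482.94626669910417 314.2083063034277 201.3859208921909
{'time': 0.1, 'q': array([ 1.16107575e+00,  2.64692675e-01,  1.60525600e+00,  3.48841345e-08,
        1.27371895e+00, -3.68690120e-02]), 'joint_vel': array([ 7.23480626e-05, -9.12481504e-04, -3.98797567e-03,  1.24863311e-03,
        2.94372700e-03,  6.79054550e-04]), 'joint_torque': array([ 3.69560594e-04, -5.16706789e+01, -3.68591952e+01, -7.92449873e-05,
        6.28178066e-03, -2.32747645e-06]), 'tool_pos': array([0.24561105, 0.6280418 , 0.24706646]), 'tcp_rot': array([-0.58220184, -3.08670508,  0.00317796]), 'wrist_force': array([-0.40565597, -0.38562854,  0.62924516]), 'torque': array([-0.03888359, -0.00154745, -0.00941888]), 'grip_force': 0.0, 'width': 0.9979459728313071}
```

View pics/top1.png

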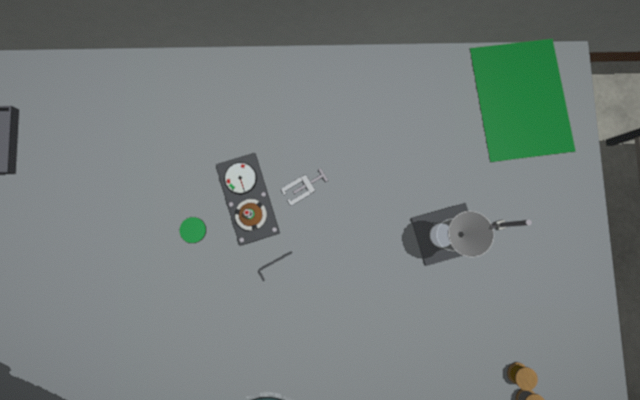

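View pics/side1.png

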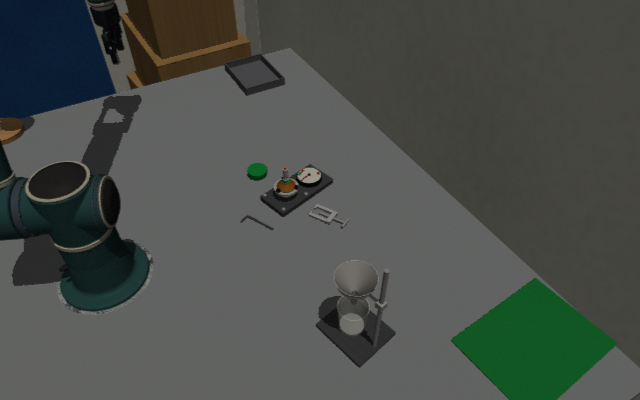

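The top view shows the gauge at about (248,200), with the dial at (240,178) and the pin at about (249,214). The tin is at (193,230), the puller at (302,188), the hex key at (275,265) and the stand far off to the right. In the side view the pin is at about (285,175). I'll enlarge both.

Run:
```python
from h import *
a=cv2.imread('pics/top1.png')[150:250,205:285]; b=cv2.imread('pics/side1.png')[155:215,255:335]
a=cv2.resize(a[:75],None,fx=5,fy=8 and 5,interpolation=cv2.INTER_CUBIC)
b=cv2.resize(b,None,fx=5,fy=5,interpolation=cv2.INTER_CUBIC)
b=cv2.copyMakeBorder(b,0,75,0,0,cv2.BORDER_CONSTANT)
m=np.clip(np.hstack([a,b])*1.5,0,255).astype('uint8');cv2.imwrite('pics/c1.png',m)
```

```text
(no output)
```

View pics/c1.png

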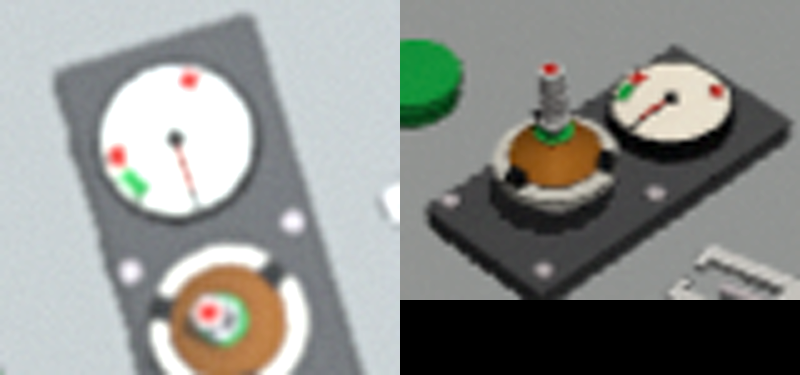

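The crop shows the red spot at top (246.2,212) and side (284.6,168.4). The dial centre is at top (239.8,177.2) and side (308.6,174).

Run:
```python
from h import *
t=np.load('pics/top1.png.npz');s=np.load('pics/side1.png.npz')
for z in(.108,.115,.122): print(z,ray(t,246.2,212,z),ray(s,284.6,168.4,z))
d1,d2=ray(t,239.8,177.2,.034),ray(s,308.6,174,.034)
print(d1,d2)
p=ray(t,246.2,212,.115); d=(d1+d2)/2-(ray(t,246.2,212,.115)+ray(s,284.6,168.4,.115))/2;print(d,np.hypot(*d[:2]),np.degrees(np.arctan2(d[1],d[0])))
print('tin',ray(t,193,230,.022),'puller',ray(t,302,188,.01),'hex',ray(t,275,262,0))
T=cv2.Rodrigues(readout.read_state()['tcp_rot'])[0];print(T)
```

```text
0.108 [0.52402554 0.02356279 0.108     ] [0.52714029 0.03029715 0.108     ]
0.115 [0.52350782 0.02263195 0.115     ] [0.52380239 0.02287145 0.115     ]
0.122 [0.52299011 0.0217011  0.122     ] [0.52046449 0.01544574 0.122     ]
[0.61205793 0.04748512 0.034     ] [0.61341586 0.05106877 0.034     ]
[ 0.08908179  0.02652525 -0.081     ] 0.092947047064981 16.58157808329121
tin [0.49168393 0.15960606 0.022     ] puller [ 0.58553377 -0.09834321  0.01      ] hex [ 0.41054926 -0.02915456  0.        ]
[[-9.31292350e-01  3.64271705e-01 -8.26600674e-04]
 [ 3.64272635e-01  9.31290409e-01 -1.90321467e-03]
 [ 7.65180244e-05 -2.07355727e-03 -9.99997847e-01]]
```

The two views agree: the pin is at (0.5237, 0.0227) with its top at z of about 0.115. The dial distance comes out at 93 mm against 92 mm given. I'll move over it now.

Call:
jog_arm --deltas '[-0.03,-0.029,0,0,0,0,1,-0.06,-0.058,0,0,0,0,1,-0.09,-0.087,0,0,0,0,1,-0.12,-0.116,0,0,0,0,1,-0.15,-0.145,0,0,0,0,1,-0.18,-0.174,0,0,0,0,1,-0.21,-0.203,0,0,0,0,1,-0.24,-0.232,0,0,0,0,1]' --squeeze 80

```text
time: 0.9
tool_pos: [0.385, 0.3234, 0.2479]
tcp_rot: [-0.582, -3.087, 0.001]
wrist_force: [0.0, 0.5, -0.5]
width: 1.0
grip_force: 0.0
```

Call:
jog_arm --deltas '[-0.03,-0.029,0,0,0,0,1,-0.06,-0.058,0,0,0,0,1,-0.09,-0.087,0,0,0,0,1,-0.12,-0.116,0,0,0,0,1,-0.15,-0.145,0,0,0,0,1,-0.18,-0.174,0,0,0,0,1,-0.21,-0.203,0,0,0,0,1,-0.239,-0.231,0,0,0,0,1]'

```text
time: 1.7
tool_pos: [0.5234, 0.0212, 0.2479]
tcp_rot: [-0.583, -3.087, 0.0]
wrist_force: [-0.2, 0.7, 0.3]
width: 0.997
grip_force: 0.0
```

Call:
jog_arm --deltas '[0,0,0.03,0,0,0,1,0,0,0.06,0,0,0,1,0,0,0.06,0,0,0,1,0,0,0.06,0,0,0,1]'

```text
time: 2.1
tool_pos: [0.5226, 0.023, 0.1877]
tcp_rot: [-0.582, -3.085, 0.001]
wrist_force: [-1.4, -0.4, 0.7]
width: 0.998
grip_force: 0.0
```

Run:
```python
from h import *
s=readout.read_state();T=cv2.Rodrigues(s['tcp_rot'])[0];print(s['time'],s['tool_pos'],s['wrist_force'])
print(T,T.T@(np.array([.5237,.0227,.103])-s['tool_pos']))
c=snap('wrist','w1.png');c=snap('side','side2.png');m=c['color'][120:220,235:355]
cv2.imwrite('pics/c2.png',np.clip(cv2.resize(m,None,fx=5,fy=5,interpolation=cv2.INTER_CUBIC)*1.4,0,255))
```

```text
2.1 [0.52256287 0.02298375 0.18771312] [-1.38951876 -0.43556941  0.67023621]
[[-9.31315791e-01  3.64205213e-01 -2.33666746e-03]
 [ 3.64206189e-01  9.31318341e-01  7.98261825e-06]
 [ 2.17908858e-03 -8.43594414e-04 -9.99997270e-01]] [-0.00134697  0.00022135  0.08471023][ WARN:0@0.560] global loadsave.cpp:1063 imwrite_ Unsupported depth image for selected encoder is fallbacked to CV_8U.
```

View pics/w1.png

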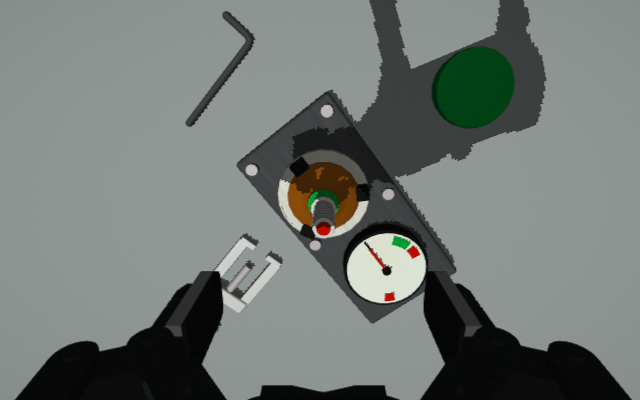

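The wrist view shows the red spot at (323,229), midway between the fingers (the gap runs from about 222 to 425), and the needle at zero. I'll check the spot's position from this view.

Run:
```python
from h import *
w=np.load('pics/w1.png.npz')
for z in(.108,.115): print(z,ray(w,323,229,z))
print(ray(w,386,270,.034)); d=(ray(w,386,270,.034)-ray(w,323,229,.115));print(np.hypot(*d[:2]))
s=readout.read_state();T=cv2.Rodrigues(s['tcp_rot'])[0];print(s['tool_pos'],T.T@(np.array([.5237,.0227,.103])-s['tool_pos']),T.T@(ray(w,323,229,.115)*[1,1,0]+[0,0,.103]-s['tool_pos']))
```

```text
0.108 [0.52637243 0.02153861 0.108     ]
0.115 [0.52364243 0.022618   0.115     ]
[0.61231092 0.04792893 0.034     ]
0.09221033140406866
[0.5242975  0.02325035 0.18991588] [ 0.00054829 -0.00080258  0.08691425] [ 0.00057209 -0.00089991  0.08691411]
```

Call:
jog_arm --deltas '[0.0005,-0.0008,0.03,0,0,0,1,0.0005,-0.0008,0.06,0,0,0,1,0.0005,-0.0008,0.075,0,0,0,1,0.0005,-0.0008,0.085,0,0,0,1,0.0005,-0.0008,0.085,0,0,0,1]'

```text
time: 2.7
tool_pos: [0.5223, 0.0226, 0.1029]
tcp_rot: [-0.581, -3.086, 0.0]
wrist_force: [0.1, 0.6, 0.1]
width: 0.997
grip_force: 0.0
```

Call:
jog_arm --deltas '[0,0,0,0,0,0,-0.4,0,0,0,0,0,0,-0.4,0,0,0,0,0,0,-0.4,0,0,0,0,0,0,-0.6,0,0,0,0,0,0,-1,0,0,0,0,0,0,-1,0,0,0,0,0,0,-1,0,0,0,0,0,0,-1]'

```text
time: 3.5
tool_pos: [0.523, 0.0227, 0.1037]
tcp_rot: [0.582, 3.086, 0.001]
wrist_force: [1.0, 3.5, 2.6]
width: 0.138
grip_force: 78.0
```

```bash
cat > d.py <<'E'
# needle angle from the top camera (sub-pixel, coarse) and a state summary
from h import *
import sys
f=sys.argv[1]
c=snap('side',f+'s.png'); t=snap('top',f+'t.png'); w=snap('wrist',f+'w.png')
s=readout.read_state();print(s['time'],s['tool_pos'].round(4),s['wrist_force'].round(2),s['torque'].round(2),s['width'],s['grip_force'])
a=cv2.resize(c['color'][145:215,255:335],None,fx=5,fy=5,interpolation=cv2.INTER_CUBIC)
b=cv2.resize(w['color'],(560,350),interpolation=cv2.INTER_AREA)[:, 160:560]
g=cv2.resize(t['color'][160:200,215:265],None,fx=5,fy=5,interpolation=cv2.INTER_CUBIC)
g=cv2.copyMakeBorder(g,0,0,0,150,cv2.BORDER_CONSTANT)
m=np.vstack([np.hstack([a,b]),cv2.copyMakeBorder(g,0,0,0,400,cv2.BORDER_CONSTANT)])
cv2.imwrite('pics/'+f+'.png',np.clip(m*1.4,0,255).astype('uint8'))
E
python3 d.py g1
```

```text
3.65 [0.523  0.0227 0.1037] [1.45 3.64 4.33] [ 0.57 -0.13 -0.02] 0.13651753712604509 78.00937414169312
```

View pics/g1.png

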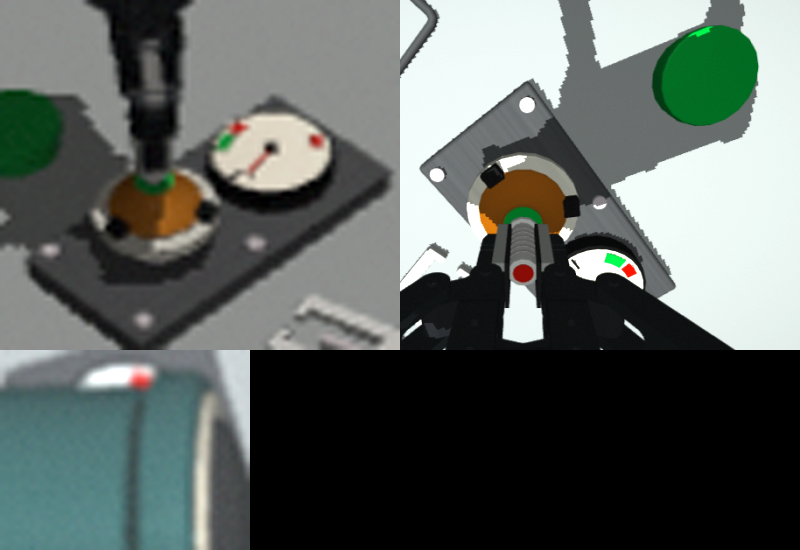

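The pin is gripped between the pads. In the side view the needle runs from (270,148) to (248,173), slightly to the press side of the black mark, which matches the 4 N reading. I'll write a needle reader for the side view, then press in small steps.

```bash
cat > n.py <<'E'
from h import *
P=np.array([.5237,.0227]); D=np.array([.6123,.0480]); D=P+(D-P)/np.hypot(*(D-P))*.092
def needle(c):
    b,g,r=[c['color'][...,i].astype(float) for i in range(3)]
    v=r-(g+b)/2; ex=(P-D)/.092; X=[];W=[]
    for y in range(155,200):
        for x in range(290,335):
            if v[y,x]<12: continue
            q=ray(c,x,y,.035)[:2]-D; rad=np.hypot(*q)
            a=np.arctan2(-(ex[0]*q[1]-ex[1]*q[0]),ex@q) # clockwise from above positive
            if .006<rad<.024: X.append(a);W.append(v[y,x]*rad)
    return np.average(X,weights=W) if X else None, len(X)
if __name__=='__main__':
    s=readout.read_state()
    print(needle(np.load('pics/side1.png.npz')),needle(np.load('pics/g1s.png.npz')),'now',needle(read_camera('side')))
    print(s['time'],s['tool_pos'].round(4),s['wrist_force'].round(2),s['torque'].round(2))
E
python3 n.py
```

```text
(np.float64(0.14772073275899164), 91) (np.float64(-0.005091826036069292), 103) now (np.float64(0.08023250706460328), 105)
3.65 [0.523  0.0227 0.1037] [1.45 3.64 4.33] [ 0.57 -0.13 -0.02]
```

Call:
jog_arm --deltas '[0,0,0.0005,0,0,0,-1,0,0,0.001,0,0,0,-1,0,0,0.001,0,0,0,-1,0,0,0.001,0,0,0,-1]'

```text
time: 4.1
tool_pos: [0.523, 0.0227, 0.1031]
tcp_rot: [0.582, 3.086, 0.001]
wrist_force: [-0.4, 4.5, 6.6]
width: 0.136
grip_force: 78.2
```

```bash
python3 n.py
```

```text
(np.float64(0.14772073275899164), 91) (np.float64(-0.005091826036069292), 103) now (np.float64(0.04630706307558555), 105)
4.1 [0.523  0.0227 0.1031] [-0.44  4.51  6.55] [0.6  0.15 0.01]
```

```bash
sed -i 's|v=r-(g+b)/2;|v=(r-g)/(r+1)*100;|; s|<12: continue|<25: continue|' n.py; python3 n.py
```

```text
(np.float64(0.08771757101125556), 5) (np.float64(-0.16626385053855325), 3) now (np.float64(-0.7835185105878303), 3)
4.15 [0.5231 0.0227 0.1031] [0.14 4.62 6.99] [ 0.71  0.07 -0.05]
```

```bash
sed -i 's|<25: continue|<TH: continue|; s|^P=|TH=10;P=|' n.py
python3 - <<'E'
import n
from h import *
cs=[np.load('pics/side1.png.npz'),np.load('pics/g1s.png.npz'),read_camera('side'),read_camera('side')]
for t in(6,10,15,20):
    n.TH=t; print(t,[n.needle(c) for c in cs])
for i in range(2): s=readout.read_state();print(s['wrist_force'].round(2),s['tool_pos'].round(5))
c=cs[2]['color'];cv2.imwrite('pics/d2.png',np.hstack([cv2.resize(x['color'][160:195,292:330],None,fx=10,fy=10,interpolation=cv2.INTER_CUBIC) for x in (cs[0],cs[2])]))
E
```

```text
6 [(np.float64(0.0787072708946204), 14), (np.float64(-0.17771441510847524), 13), (np.float64(-0.595430706039071), 14), (np.float64(-0.5690978006119227), 14)]
10 [(np.float64(0.25121233768283324), 11), (np.float64(0.02835654588967187), 11), (np.float64(-0.3587144016505716), 9), (np.float64(-0.35496735351787834), 9)]
15 [(np.float64(0.2721591251205302), 6), (np.float64(0.03419145627487852), 8), (np.float64(-0.3032237539546658), 7), (np.float64(-0.29896344973648314), 7)]
20 [(np.float64(0.2721591251205302), 6), (np.float64(0.1387460050750945), 5), (np.float64(-0.3032237539546658), 7), (np.float64(-0.29896344973648314), 7)]
[0.03 4.46 7.  ] [0.52306 0.02272 0.10315]
[0.03 4.46 7.  ] [0.52306 0.02272 0.10315]
```

View pics/d2.png

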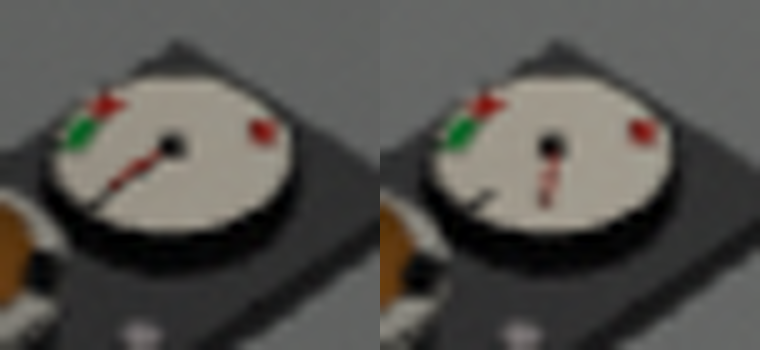

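The needle tip is now at crop (544,205), clearly turned to the press side by about 0.7 rad. That fits 7 N. I'll replace the reader with a fit along rays from the dial centre.

```bash
cat > n.py <<'E'
from h import *
P=np.array([.5237,.0227])
def needle(c,ctr=(308.9,174.3)):
    im=c['color'].astype(np.float32); v=(im[...,2]-im[...,1])/(im[...,2]+1)
    D=ray(c,*ctr,.035)[:2]; ex=(P-D)/np.hypot(*(P-D)); ey=np.array([ex[1],-ex[0]])
    A=np.array(c['attitude']); A=cv2.Rodrigues(A)[0] if A.size==3 else A
    K=np.array([[c['fx'],0,c['cx']],[0,c['fy'],c['cy']],[0,0,1.]],float)
    an=np.arange(-2.7,1.7,.02); rr=np.arange(.006,.0225,.0005)
    q=np.array([[*(D+r*(np.cos(a)*ex+np.sin(a)*ey)),.035] for a in an for r in rr])
    p=(q-c['origin'])@A@K.T; p=(p[:,:2]/p[:,2:]).astype(np.float32)
    s=cv2.remap(v,p[:,0].copy(),p[:,1].copy(),cv2.INTER_LINEAR).reshape(len(an),-1).mean(1)
    s=np.clip(s-s.max()*.5,0,None); i=s.argmax(); k=abs(an-an[i])<.4
    return round(float((s*an)[k].sum()/s[k].sum()),3), round(float(s.max()),3)
if __name__=='__main__':
    s=readout.read_state()
    print(needle(np.load('pics/side1.png.npz')),needle(np.load('pics/g1s.png.npz')),'now',needle(read_camera('side')))
    print(s['time'],s['tool_pos'].round(4),s['wrist_force'].round(2),s['torque'].round(2))
E
python3 n.py
```

```text
(0.107, 0.179) (-0.187, 0.155) now (-0.718, 0.125)
4.3 [0.5231 0.0227 0.1031] [0.03 4.46 7.  ] [ 0.66  0.06 -0.04]
```

The needle and wrist force agree within about 1 N, after a zero offset of +0.1 rad. Now I'll press. At least 5 mm of travel is safe.

Call:
jog_arm --deltas '[0,0,0.0005,0,0,0,-1,0,0,0.001,0,0,0,-1,0,0,0.0015,0,0,0,-1,0,0,0.002,0,0,0,-1,0,0,0.0025,0,0,0,-1,0,0,0.003,0,0,0,-1,0,0,0.0035,0,0,0,-1,0,0,0.004,0,0,0,-1]'

```text
time: 5.15
tool_pos: [0.5231, 0.0227, 0.1004]
tcp_rot: [0.582, 3.086, 0.001]
wrist_force: [-3.7, 4.4, 15.8]
width: 0.139
grip_force: 78.7
```

```bash
python3 n.py
```

```text
(0.107, 0.179) (-0.187, 0.155) now (-1.596, 0.153)
5.15 [0.5231 0.0227 0.1004] [-3.65  4.42 15.84] [ 0.63  0.74 -0.04]
```

Call:
jog_arm --deltas '[0,0,0.0005,0,0,0,-1,0,0,0.001,0,0,0,-1,0,0,0.0015,0,0,0,-1,0,0,0.002,0,0,0,-1,0,0,0.002,0,0,0,-1]'

```text
time: 5.7
tool_pos: [0.5231, 0.0227, 0.0984]
tcp_rot: [0.582, 3.086, 0.001]
wrist_force: [-4.1, 4.5, 15.2]
width: 0.139
grip_force: 78.7
```

```bash
python3 n.py
```

```text
(0.107, 0.179) (-0.187, 0.155) now (-1.584, 0.168)
5.7 [0.5231 0.0227 0.0984] [-4.12  4.46 15.23] [ 0.66  0.65 -0.03]
```

Call:
jog_arm --deltas '[0,0,0.0003,0,0,0,-1,0,0,0.0006,0,0,0,-1,0,0,0.001,0,0,0,-1,0,0,0.001,0,0,0,-1]'

```text
time: 6.15
tool_pos: [0.5231, 0.0227, 0.0974]
tcp_rot: [0.582, 3.086, 0.001]
wrist_force: [-4.2, 4.1, 14.9]
width: 0.136
grip_force: 78.7
```

Call:
jog_arm --deltas '[0,0,0.0003,0,0,0,-1,0,0,0.0006,0,0,0,-1,0,0,0.0006,0,0,0,-1]'

```text
time: 6.45
tool_pos: [0.5232, 0.0227, 0.0968]
tcp_rot: [0.582, 3.086, 0.001]
wrist_force: [-4.7, 4.3, 15.3]
width: 0.135
grip_force: 78.7
```

Still sliding at a steady 15 N, so no stop yet. I'll continue in small steps.

Call:
jog_arm --deltas '[0,0,0.0003,0,0,0,-1,0,0,0.0006,0,0,0,-1,0,0,0.0008,0,0,0,-1,0,0,0.0008,0,0,0,-1]'

```text
time: 6.85
tool_pos: [0.5232, 0.0227, 0.096]
tcp_rot: [0.582, 3.086, 0.001]
wrist_force: [-4.5, 4.0, 15.2]
width: 0.139
grip_force: 78.7
```

Call:
jog_arm --deltas '[0,0,0.0003,0,0,0,-1,0,0,0.0006,0,0,0,-1,0,0,0.0006,0,0,0,-1]'

```text
time: 7.15
tool_pos: [0.5231, 0.0227, 0.0954]
tcp_rot: [0.582, 3.086, 0.001]
wrist_force: [-3.9, 4.1, 15.5]
width: 0.136
grip_force: 78.7
```

Call:
jog_arm --deltas '[0,0,0.0003,0,0,0,-1,0,0,0.0006,0,0,0,-1,0,0,0.0006,0,0,0,-1]'

```text
time: 7.45
tool_pos: [0.5232, 0.0227, 0.0948]
tcp_rot: [0.582, 3.086, 0.001]
wrist_force: [-4.3, 4.0, 15.5]
width: 0.135
grip_force: 78.7
```

```bash
python3 n.py
```

```text
(0.107, 0.179) (-0.187, 0.155) now (-1.586, 0.163)
7.45 [0.5232 0.0227 0.0948] [-4.32  4.05 15.47] [ 0.65  0.68 -0.11]
```

Call:
jog_arm --deltas '[0,0,0.0003,0,0,0,-1,0,0,0.0006,0,0,0,-1,0,0,0.0006,0,0,0,-1]'

```text
time: 7.8
tool_pos: [0.5232, 0.0227, 0.0944]
tcp_rot: [0.582, 3.086, 0.001]
wrist_force: [-5.4, 2.9, 16.6]
width: 0.14
grip_force: 78.9
```

Call:
jog_arm --deltas '[0,0,0.0003,0,0,0,-1,0,0,0.0006,0,0,0,-1,0,0,0.0006,0,0,0,-1]'

```text
time: 8.1
tool_pos: [0.5232, 0.0227, 0.0941]
tcp_rot: [0.582, 3.086, 0.001]
wrist_force: [-5.9, 3.8, 19.7]
width: 0.135
grip_force: 79.1
```

Force now rises with travel, which looks like the hard stop. I'll check the needle and take a look.

```bash
python3 n.py
python3 - <<'E'
from h import *
w=snap('wrist','w3.png')['color'];s=read_camera('side')['color']
a=cv2.resize(w[180:300,230:390],None,fx=2.5,fy=2.5,interpolation=cv2.INTER_CUBIC);b=cv2.resize(s[160:205,270:330],(400,300),interpolation=cv2.INTER_CUBIC)
cv2.imwrite('pics/w3c.png',np.clip(np.hstack([a,b])*1.4,0,255))
E
```

```text
(0.107, 0.179) (-0.187, 0.155) now (-1.956, 0.176)
8.1 [0.5232 0.0227 0.0941] [-5.9   3.77 19.68] [ 0.61  1.04 -0.03][ WARN:0@0.743] global loadsave.cpp:1063 imwrite_ Unsupported depth image for selected encoder is fallbacked to CV_8U.
```

View pics/w3c.png

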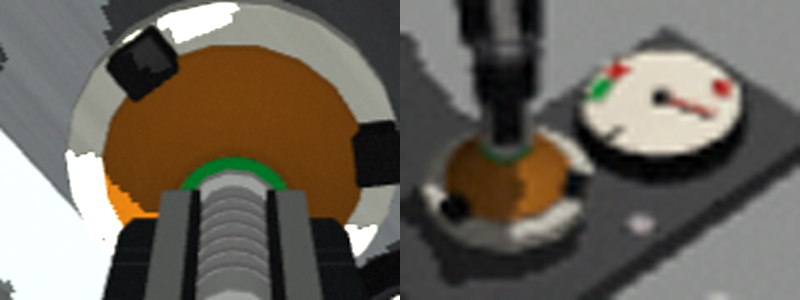

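The needle is at about -2.05 rad (roughly 20 N) and climbing at the spring rate, and the flange is down on its seat, so the pin is home. I'll ease off and begin the pull. The command gain is about 5 N/mm.

Call:
jog_arm --deltas '[0,0,-0.0005,0,0,0,-1,0,0,-0.001,0,0,0,-1,0,0,-0.0015,0,0,0,-1,0,0,-0.002,0,0,0,-1,0,0,-0.0025,0,0,0,-1,0,0,-0.003,0,0,0,-1,0,0,-0.0035,0,0,0,-1,0,0,-0.0035,0,0,0,-1]'

```text
time: 9.05
tool_pos: [0.5231, 0.0227, 0.0958]
tcp_rot: [0.582, 3.086, 0.001]
wrist_force: [0.0, 4.1, 5.7]
width: 0.134
grip_force: 78.5
```

```bash
python3 n.py
```

```text
(0.107, 0.179) (-0.187, 0.155) now (-0.579, 0.14)
9.05 [0.5231 0.0227 0.0958] [0.02 4.1  5.72] [0.66 0.02 0.02]
```

Call:
jog_arm --deltas '[0,0,-0.0004,0,0,0,-1,0,0,-0.0008,0,0,0,-1,0,0,-0.0012,0,0,0,-1,0,0,-0.0016,0,0,0,-1,0,0,-0.002,0,0,0,-1,0,0,-0.0024,0,0,0,-1,0,0,-0.0024,0,0,0,-1]'

```text
time: 9.8
tool_pos: [0.523, 0.0227, 0.0967]
tcp_rot: [0.582, 3.086, 0.001]
wrist_force: [4.1, 4.9, -0.9]
width: 0.137
grip_force: 78.0
```

```bash
python3 n.py
```

```text
(0.107, 0.179) (-0.187, 0.155) now (0.277, 0.162)
9.8 [0.523  0.0227 0.0967] [ 4.07  4.88 -0.94] [ 0.82 -0.66 -0.02]
```

Call:
jog_arm --deltas '[0,0,-0.0003,0,0,0,-1,0,0,-0.0006,0,0,0,-1,0,0,-0.0009,0,0,0,-1,0,0,-0.0012,0,0,0,-1,0,0,-0.0015,0,0,0,-1,0,0,-0.0015,0,0,0,-1]'

```text
time: 10.45
tool_pos: [0.5229, 0.0227, 0.0975]
tcp_rot: [0.582, 3.086, 0.001]
wrist_force: [6.4, 4.8, -7.8]
width: 0.136
grip_force: 77.9
```

```bash
python3 n.py
```

```text
(0.107, 0.179) (-0.187, 0.155) now (0.852, 0.178)
10.45 [0.5229 0.0227 0.0975] [ 6.43  4.83 -7.84] [ 0.84 -1.01  0.04]
```

Call:
jog_arm --deltas '[0,0,-0.0002,0,0,0,-1,0,0,-0.0004,0,0,0,-1,0,0,-0.0006,0,0,0,-1,0,0,-0.0006,0,0,0,-1]'

```text
time: 10.9
tool_pos: [0.5229, 0.0227, 0.0977]
tcp_rot: [0.582, 3.086, 0.001]
wrist_force: [7.7, 4.9, -8.7]
width: 0.134
grip_force: 77.9
```

```bash
python3 n.py
python3 - <<'E'
from h import *
s=read_camera('side')['color']
cv2.imwrite('pics/d4.png',np.clip(cv2.resize(s[155:200,270:335],None,fx=10,fy=10,interpolation=cv2.INTER_CUBIC)*1.4,0,255).astype('uint8'))
E
```

```text
(0.107, 0.179) (-0.187, 0.155) now (0.938, 0.173)
10.9 [0.5229 0.0227 0.0977] [ 7.71  4.92 -8.65] [ 0.78 -1.14 -0.01]
```

View pics/d4.png

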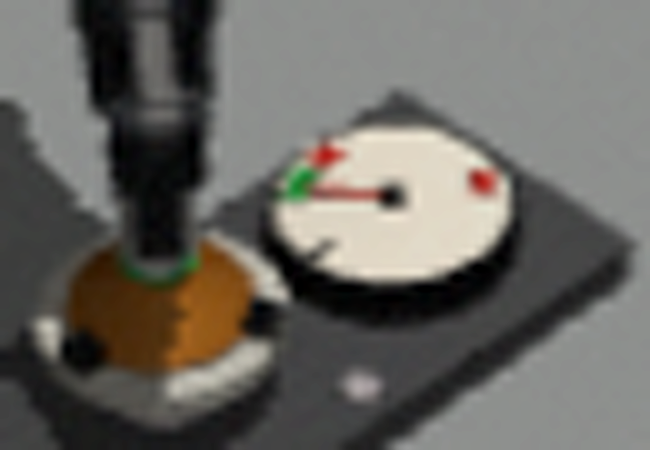

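The needle, with its tip at (312,190), is at the lower edge of the green band, at about 0.87 rad. I'll raise it slightly and hold.

Call:
jog_arm --deltas '[0,0,-0.0002,0,0,0,-1,0,0,-0.0004,0,0,0,-1,0,0,-0.0005,0,0,0,-1,0,0,-0.0005,0,0,0,-1,0,0,-0.0005,0,0,0,-1,0,0,-0.0005,0,0,0,-1,0,0,-0.0005,0,0,0,-1,0,0,-0.0005,0,0,0,-1]'

```text
time: 11.8
tool_pos: [0.5229, 0.0227, 0.0979]
tcp_rot: [0.582, 3.086, 0.001]
wrist_force: [7.3, 4.7, -11.3]
width: 0.137
grip_force: 77.9
```

```bash
python3 n.py
```

```text
(0.107, 0.179) (-0.187, 0.155) now (1.131, 0.175)
11.8 [0.5229 0.0227 0.0979] [  7.34   4.65 -11.34] [ 0.81 -1.29  0.02]
```

Needle at about 1.05, mid-band. I'll hold for over a second more.

Call:
jog_arm --deltas '[0,0,0,0,0,0,-1,0,0,0,0,0,0,-1,0,0,0,0,0,0,-1,0,0,0,0,0,0,-1,0,0,0,0,0,0,-1,0,0,0,0,0,0,-1,0,0,0,0,0,0,-1,0,0,0,0,0,0,-1]'

```text
time: 12.65
tool_pos: [0.5229, 0.0227, 0.0979]
tcp_rot: [0.582, 3.086, 0.001]
wrist_force: [6.9, 4.8, -10.2]
width: 0.138
grip_force: 77.9
```

```bash
python3 n.py
```

```text
(0.107, 0.179) (-0.187, 0.155) now (1.131, 0.175)
12.65 [0.5229 0.0227 0.0979] [  6.93   4.8  -10.16] [ 0.82 -1.28 -0.03]
```

Call:
jog_arm --deltas '[0,0,0,0,0,0,-1,0,0,0,0,0,0,-1,0,0,0,0,0,0,-1,0,0,0.0005,0,0,0,-1,0,0,0.001,0,0,0,-1,0,0,0.0015,0,0,0,-1,0,0,0.002,0,0,0,-1,0,0,0.002,0,0,0,-1]'

```text
time: 13.5
tool_pos: [0.5229, 0.0227, 0.097]
tcp_rot: [0.582, 3.086, 0.001]
wrist_force: [4.6, 5.1, -3.3]
width: 0.137
grip_force: 78.2
```

```bash
python3 n.py
```

```text
(0.107, 0.179) (-0.187, 0.155) now (0.43, 0.181)
13.5 [0.5229 0.0227 0.097 ] [ 4.6   5.14 -3.33] [ 0.74 -0.72  0.02]
```

The held time in the band is over 1.9 s. I'll ease the last 3 N off and let go.

Call:
jog_arm --deltas '[0,0,0.0005,0,0,0,-1,0,0,0.0009,0,0,0,-1,0,0,0.0009,0,0,0,-1,0,0,0.0009,0,0,0,-1]'

```text
time: 13.95
tool_pos: [0.523, 0.0227, 0.0966]
tcp_rot: [0.582, 3.086, 0.001]
wrist_force: [3.6, 3.9, 0.4]
width: 0.138
grip_force: 78.4
```

```bash
python3 n.py
```

```text
(0.107, 0.179) (-0.187, 0.155) now (0.142, 0.17)
13.95 [0.523  0.0227 0.0966] [3.56 3.89 0.36] [ 0.82 -0.56 -0.03]
```

Call:
jog_arm --deltas '[0,0,0,0,0,0,-0.5,0,0,0,0,0,0,0,0,0,0,0,0,0,0.5,0,0,0,0,0,0,1,0,0,0,0,0,0,1,0,0,0,0,0,0,1,0,0,0,0,0,0,1,0,0,0,0,0,0,1]'

```text
time: 14.8
tool_pos: [0.5226, 0.0224, 0.0971]
tcp_rot: [0.582, 3.087, -0.0]
wrist_force: [-0.3, 0.2, 0.1]
width: 1.004
grip_force: 0.0
```

Released cleanly, so I'll lift away slowly at first.

Call:
jog_arm --deltas '[0,0,-0.01,0,0,0,1,0,0,-0.03,0,0,0,1,0,0,-0.06,0,0,0,1,0,0,-0.09,0,0,0,1,0,0,-0.1,0,0,0,1,0,0,-0.1,0,0,0,1,0,0,-0.1,0,0,0,1,0,0,-0.1,0,0,0,1]'

```text
time: 15.6
tool_pos: [0.5212, 0.0224, 0.1951]
tcp_rot: [-0.582, -3.084, 0.001]
wrist_force: [-0.4, 0.7, 0.1]
width: 1.001
grip_force: 0.0
```

```bash
python3 n.py
python3 - <<'E'
from h import *
s=read_camera('side')['color']; w=read_camera('wrist')['color']
a=cv2.resize(s[145:205,265:335],(420,360),interpolation=cv2.INTER_CUBIC);b=cv2.resize(w,(380,360))
cv2.imwrite('pics/f.png',np.clip(np.hstack([a,b])*1.3,0,255).astype('uint8'))
E
```

```text
(0.107, 0.179) (-0.187, 0.155) now (0.109, 0.177)
15.6 [0.5212 0.0224 0.1951] [-0.45  0.7   0.08] [0.   0.01 0.01]
```

View pics/f.png

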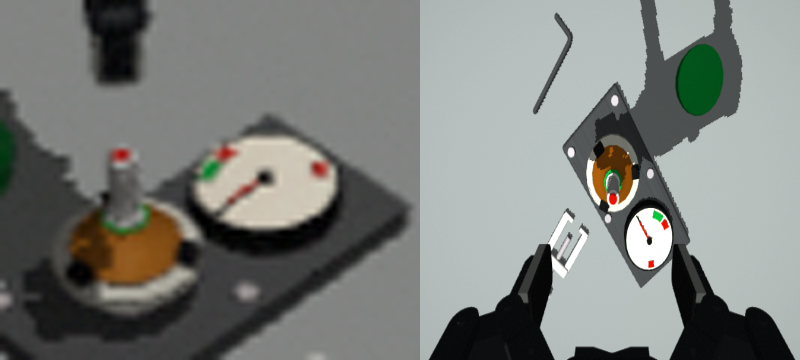

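The pin is seated: its top dropped about 2.3 px in the side view, which is roughly 7 mm. The needle is back on zero, the gripper is clear, and nothing else has moved.

```bash
python3 -c "
from workcell import finish_job
print(finish_job())"
```

```text
the job is handed in; nothing more can be done
None
```

The job is handed in, with no verdict returned: the pin was pressed home at about 20 N, held at about 10 N of pull (needle in the green) for nearly 2 s, then eased off and released with the needle back at zero.

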